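Find the spacer that holds the pill tray snug

TASK

The sprung purple pill tray rattles in its slanted cradle. Find by trying which one of the three spacers in the rack slides snugly into the gap behind the tray, and leave that one fully home on the gap's floor, let go and holding the tray pushed back; stand the other two upright in the rack's pockets, and leave everything else undisturbed.

Things in the scene. Friction and masses are not known exactly. Their poses are not given: they have to be found in the camera images.
- tray_mouth (a point): mouth of the gap behind the purple tray; fixed in the tray, axes of the slot: z up out of the gap, the way a spacer slides (30 deg off vertical, leaning to the robot's side), y along the gap, x across it into the tray. Tray face: plane x = 0 from z = -53 to -17 mm, flaring to x = +8 mm at z = 0. Gap on the -x side, 68 mm long (y -34 to 34), floor at z = -55 mm. Nothing fixed stands above z = 0.
- tray (a joint): how far the sprung tray is pushed back (its +x), m: 0 at rest, hard stop 0.007; pressed towards the gap by about 2 N at rest plus 0.4 N per mm. The right spacer goes in with a push under 14 N; let go, the tray reads about 0.004. Too thin: goes back to 0 once let go (a held spacer may push it). Too thick: sticks at least 35 mm above the floor.
- cradle: slanted grey cradle, fixed, 190 mm wide (its y), base 130 mm deep; origin on the table, 105 mm below tray_mouth, z up. The tray (160 x 54 x 26 mm) is on its +x side. The gap's other wall, facing the tray, is rigid, 52 mm long, its top 8 mm flared 5 mm outward; its place differs from start to start: with the tray at rest the gap is 4 mm narrower than ONE of the spacers.
- rack: white rack fixed to the table with three open pockets in a row along its x, at x = -70, 0 and +70 mm, each 38 mm (x) by 68 mm (y) inside, walls 4 mm thick up to z = 32 mm, pocket floor at z = 6 mm. Origin: centre of its underside, z up.
- spacer_thin: yellow plastic spacer: a plain upright slab 16 mm thick (its x), 60 mm wide (its y), 115 mm tall (its z), about 0.05 to 0.15 kg. Origin: centre of its foot (bottom face); z points up to its top. Starts standing in one of the rack's pockets, which one varies.
- spacer_mid: blue plastic spacer: a plain upright slab 23 mm thick (its x), 60 mm wide (its y), 115 mm tall (its z), about 0.05 to 0.15 kg. Origin: centre of its foot (bottom face); z points up to its top. Starts standing in one of the rack's pockets, which one varies.
- spacer_thick: orange plastic spacer: a plain upright slab 30 mm thick (its x), 60 mm wide (its y), 115 mm tall (its z), about 0.05 to 0.15 kg. Origin: centre of its foot (bottom face); z points up to its top. Starts standing in one of the rack's pockets, which one varies.
- jar: lidded white ceramic jar, 68 mm across, about 85 mm tall, standing; origin under its centre. Leave alone.
- cup: clear plastic cup, 72 mm across, 85 mm tall, standing; origin under its centre. Leave alone.
- comb: black plastic comb lying flat, 170 mm long (its y), 5 mm thick; origin under its back's centre. Leave alone.
- lotion: green lotion bottle, 52 mm across, 140 mm tall, standing; origin under its centre. Leave alone.
- case: blue spectacle case lying flat, 65 x 160 x 40 mm (x, y, z); origin under its centre. Leave alone.
Not all that is in view belongs to the job. What is shaped like the cradle but yellow is not meant.

How it is judged:
At the end, for the whole second after the job is handed in: One spacer is let go in the gap: foot 51-60 mm below the mouth along the slot, within 12 mm of the middle and 4 deg of its direction, tray pushed back 2.2-5.8 mm. The other two stand in the rack within 11 deg of upright, feet within 7 mm of the pocket floor. All at rest (value of joint tray between 0.0022 and 0.0058 m and ((z of spacer_thin in the frame of tray_mouth between -0.06 and -0.051 m and y of spacer_thin in the frame of tray_mouth between -0.012 and 0.012 m and x of spacer_thin in the frame of tray_mouth between -0.03 and 0.002 m and angle between the z axis of spacer_thin and the z axis of tray_mouth, either way round below 0.07 rad and x of spacer_mid in the frame of rack between -0.093 and 0.093 m and y of spacer_mid in the frame of rack between -0.025 and 0.025 m and z of spacer_mid in the frame of rack between 0 and 0.013 m and angle between each of spacer_mid, spacer_thick's own z axis and vertical below 0.2 rad and x of spacer_thick in the frame of rack between -0.093 and 0.093 m and y of spacer_thick in the frame of rack between -0.025 and 0.025 m and z of spacer_thick in the frame of rack between 0 and 0.013 m) or (z of spacer_mid in the frame of tray_mouth between -0.06 and -0.051 m and y of spacer_mid in the frame of tray_mouth between -0.012 and 0.012 m and x of spacer_mid in the frame of tray_mouth between -0.03 and 0.002 m and angle between the z axis of spacer_mid and the z axis of tray_mouth, either way round below 0.07 rad and x of spacer_thin in the frame of rack between -0.093 and 0.093 m and y of spacer_thin in the frame of rack between -0.025 and 0.025 m and z of spacer_thin in the frame of rack between 0 and 0.013 m and angle between each of spacer_thin, spacer_thick's own z axis and vertical below 0.2 rad and x of spacer_thick in the frame of rack between -0.093 and 0.093 m and y of spacer_thick in the frame of rack between -0.025 and 0.025 m and z of spacer_thick in the frame of rack between 0 and 0.013 m) or (z of spacer_thick in the frame of tray_mouth between -0.06 and -0.051 m and y of spacer_thick in the frame of tray_mouth between -0.012 and 0.012 m and x of spacer_thick in the frame of tray_mouth between -0.03 and 0.002 m and angle between the z axis of spacer_thick and the z axis of tray_mouth, either way round below 0.07 rad and x of spacer_thin in the frame of rack between -0.093 and 0.093 m and y of spacer_thin in the frame of rack between -0.025 and 0.025 m and z of spacer_thin in the frame of rack between 0 and 0.013 m and angle between each of spacer_thin, spacer_mid's own z axis and vertical below 0.2 rad and x of spacer_mid in the frame of rack between -0.093 and 0.093 m and y of spacer_mid in the frame of rack between -0.025 and 0.025 m and z of spacer_mid in the frame of rack between 0 and 0.013 m)) and linear speed of each of spacer_thin, spacer_mid, spacer_thick below 0.02 m/s); the robot touches nothing.
It fails at once if the jar is shifted more than 30 mm or tipped (distance of jar from where it was at the start of the episode above 0.03 m or angle between jar's own z axis and vertical above 0.4 rad).
It fails at once if the cup is shifted more than 30 mm or tipped (distance of cup from where it was at the start of the episode above 0.03 m or angle between cup's own z axis and vertical above 0.4 rad).
It fails at once if the comb is shifted more than 30 mm or tipped (distance of comb from where it was at the start of the episode above 0.03 m or angle between comb's own z axis and vertical above 0.4 rad).
It fails at once if the lotion is shifted more than 30 mm or tipped (distance of lotion from where it was at the start of the episode above 0.03 m or angle between lotion's own z axis and vertical above 0.4 rad).
It fails at once if the case is shifted more than 30 mm or tipped (distance of case from where it was at the start of the episode above 0.03 m or angle between case's own z axis and vertical above 0.4 rad).
It also fails if it takes over 72 s, if anything falls off the work surface, if the arm or the gripper's body presses on something with over 40 N, if the wrist force passes 120 N, or if a joint passes its speed limit or range.

ROBOT

A 6-joint arm with a two-finger parallel gripper is mounted at the origin on the work surface. World frame = base frame: x ahead of the robot, y to its left, z up, the work surface at z = 0. Lengths are in m, angles in rad, forces in N, time in s.
With the tool pointing down it reaches from about 0.4 to 0.825 m from the base axis. Payload 7 kg.
Tool frame: the origin (TCP) lies between the finger pads; the fingertips stand 8 mm ahead of it and the grasp point (between the pads) lies 11 mm behind it (arm.finger_overhang is the distance from the TCP to the fingertips, in m); z points along the fingers, y is the line along which they close (so a half turn about z gives the same grasp; the last joint's range is limited). The gripper opens to 88 mm and grips with 3 to 60 N. Pads are 19 mm wide; open, the fingers measure 130 mm over their backs; the gripper's body (78 mm by 193 mm) begins 47 mm behind the grasp point.
Start: joints at [-0.826, 0.359, 0.012, 0, -1.224, -0.288], TCP at [0.298, -0.606, 0.235] pointing down, gripper open.
Joint ranges: [-3.07, 3.07], [-1.43, 2.12], [-1.02, 1.25], [-3.03, 1.67], [-3.05, -0], [-3.03, 3.03]. Speed limits (rad/s): [2.39, 2.39, 3.01, 3.14, 3.14, 3.14].

INTERFACE

Orientations are given as [roll, pitch, yaw] about the fixed x, y, z axes, in that order (R = Rz(yaw) Ry(pitch) Rx(roll)).
In Python, from station import arm gives the robot as it stands.
- The arm moves only by the tool move_arm, never from a script. Its argument "rows" is text: rows parted by semicolons, each of 7 numbers parted by spaces: the turn, a rotation vector about the tool's x, y, z in degrees, then the shift along the tool's x, y, z in m, then the finger opening in m, from 0 to 0.0876. A call has 1 to 8 rows; each row shifts and turns the commanded pose from where the row before left it, along the tool's axes as they then stand; what a row does not reach is not made up. A row lasts 1/8 s, in which the tool goes at most 62.5 mm and 10.7 degrees, less where a joint would pass 70% of its speed; a pose out of reach is approached as far as the arm can. A call is refused whole if a number of a shift passes 0.0625 or a number of a turn 10.7, either way. A call with a gripper value outside its range is refused whole. The fingers move at their own pace and stop on an object; "squeeze" is the grip in N (left out, the last holds). Time passes only in rows, so rows that do not move let the fingers close. It gives the time, the measured TCP pose, the force, the opening and the grip force at its end, in the units of the state.
- arm.get_state(): the state, without advancing time (a new reading comes with each control period).
- arm.grab_frame(name): name is "scene" or "side" or "wrist"; returns (picture, depth): 384x512x3 uint8, blue, green, red; 384x512 float32, m along the optical axis (not along the pixel's ray), 0 where there is no reading.
- arm.camera_model(name): a dict with "mtx" (3x3 intrinsics, pixels), "k1" (the pictures are not rectified: a ray, as slopes to the right and down, at radius r is drawn at 1 + k1 r^2 times it, then the intrinsics apply), "camera_from_world" (4x4, takes a point from world to camera coordinates); the wrist camera has in their place "mount" (4x4, takes a point from camera to tool coordinates, whose origin is the TCP and whose axes are the flange's). Camera axes: x right, y down, z forward; pixel columns grow to the right and rows downward; lengths in m; the calibration is good to about 2 mm. A picture is of the moment at which its call begins: read the wrist's pose just before it. camera_model takes no time and is no camera call.
- arm.job_done(): hands the job in; it is judged then, once.
The state is a dict: "t": time; "q": joint angles; "qd": joint speeds; "joint_efforts": joint torques, N m; "eef_pos": TCP position; "ee_rot": TCP orientation; "force": force on the tool from outside, world axes, zero at the start; "moment": the same for the moment, N m; "width": finger opening in m; "gripper_force": force on a finger pad.
Only numpy, scipy, OpenCV 4.12 (cv2) and the standard library are available. Lean on these libraries where they do the work, as an engineer would, in place of code of your own. Each camera call takes 0.05 s, during which the arm holds its last target. There are 200 camera calls.

## Working session

There is one attempt and no reset: what is moved stays moved. The work goes in short steps, Python scripts to look and compute and a tool call to move; the robot and the scene stay as the last step left them, time stands still between calls to the robot, and variables do not carry over. Pictures are saved under pics/ and viewed, at most 10 in all, crops included, and the job is handed in when it is done.

Besides the shell and the picture viewer there is one more tool, called by a JSON object that holds its "name" and its "arguments". move_arm: Moves the arm, as the interface text tells. Its arguments: {"type":"object","properties":{"rows":{"type":"string"},"squeeze":{"type":"number"}},"required":["rows"]}

```bash
ls; mkdir -p pics
cat > h.py <<'E'
import numpy as np, cv2
from station import arm
def grab(n):
    s=arm.get_state(); im,d=arm.grab_frame(n); m=arm.camera_model(n)
    K=np.array(m["mtx"]);k1=m["k1"]
    if "camera_from_world" in m: T=np.linalg.inv(np.array(m["camera_from_world"]))
    else:
        T=np.eye(4);T[:3,:3]=Rm(s["ee_rot"]);T[:3,3]=s["eef_pos"];T=T@np.array(m["mount"])
    v,u=np.mgrid[0:im.shape[0],0:im.shape[1]].astype(float)
    p=cv2.undistortPoints(np.stack([u.ravel(),v.ravel()],1)[:,None],K,np.array([k1,0,0,0.]))[:,0].reshape(*u.shape,2)
    P=np.dstack([p[...,0]*d,p[...,1]*d,d])@T[:3,:3].T+T[:3,3]
    P[d<=0]=np.nan
    return im,d,P,T
def Rm(r):
    from scipy.spatial.transform import Rotation as R
    r=np.array(r)
    return R.from_euler('xyz',r).as_matrix() if r.size==3 else r.reshape(3,3)
E
python3 - <<'E'
from h import *
ims=[]
for n in("scene","side"):
    im,d,P,T=grab(n); np.savez(f"/tmp/{n}.npz",im=im,P=P); print(n,T[:3,3],T[:3,2]); cv2.imwrite(f"pics/{n}0.png",im)
print(arm.get_state())
E
```

```text
pics
scene [1.05116584 0.3823577  1.0515892 ] [-0.46725957 -0.35079323 -0.8115495 ]
side [5.89421520e-04 5.78165717e-01 9.87378212e-01] [ 0.40624032 -0.51947593 -0.75174035]
{'t': 0.1, 'q': array([-8.25871491e-01,  3.59319457e-01,  1.11814075e-02, -3.22836667e-04,
       -1.22409858e+00, -2.88096720e-01]), 'qd': array([ 0.00056646, -0.00192882,  0.00076853,  0.00120639,  0.00068285,
        0.00186436]), 'joint_efforts': array([-1.87337064e-03, -5.84162343e+01,  2.93749487e+01,  7.01556802e+00,
        1.01473005e-02, -7.04606600e-05]), 'eef_pos': array([ 0.29754536, -0.60542081,  0.23372454]), 'ee_rot': array([ 3.14012547e+00, -1.18273227e-04, -2.68487437e+00]), 'force': array([ 0.13760625, -0.52340523,  0.04436494]), 'moment': array([0.03457997, 0.01282625, 0.01546887]), 'gripper_force': 0.0, 'width': 0.08776003199664188}
```

View pics/scene0.png

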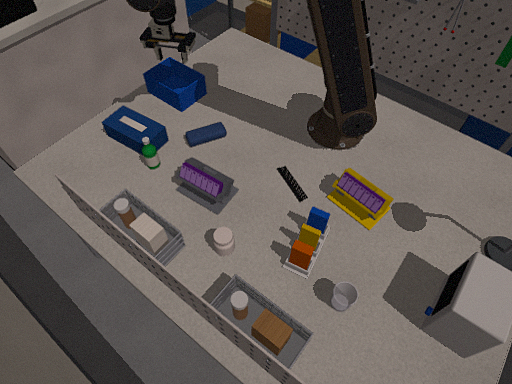

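View pics/side0.png

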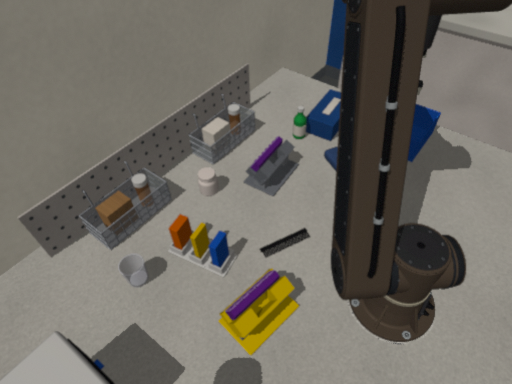

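The scene view shows the grey cradle with its purple tray at about (205,183). The rack is at (308,245), holding orange, yellow and blue spacers. The yellow decoy cradle is at (362,195), the jar at (223,240), the comb at (292,183) and the lotion at (150,155).

Run:
```python
from h import *
for n in("scene","side"):
    z=np.load(f"/tmp/{n}.npz");im,P=z["im"],z["P"];hsv=cv2.cvtColor(im,cv2.COLOR_BGR2HSV)
    H,S,V=[hsv[...,i].astype(int) for i in range(3)]
    zz=P[...,2]; X=P[...,0];Y=P[...,1]
    for name,lo,hi in(("orange",4,16),("yellow",20,32),("blue",100,122),("purple",128,160)):
        m=((H>=lo)&(H<=hi)&(S>110)&(V>50)&(zz>0.02)&(zz<0.25)).astype(np.uint8)
        k,l,st,c=cv2.connectedComponentsWithStats(m)
        for i in range(1,k):
            if st[i,4]<60: continue
            Q=P[l==i]; top=Q[Q[:,2]>np.percentile(Q[:,2],97)-0.008]
            r=cv2.minAreaRect((top[:,:2]*1000).astype(np.float32))
            print(n,name,c[i].round(),st[i,4],"zmax",np.percentile(Q[:,2],[3,97]).round(3),"topc",np.array(r[0]).round(1),np.array(r[1]).round(1),round(r[2],1))
    # grey cradle
    cu=(slice(155,215),slice(165,245)) if n=="scene" else (slice(130,195),slice(240,305))
    m=(S[cu]<60)&(V[cu]<125)&(zz[cu]>0.006)&(zz[cu]<0.2)
    Q=P[cu][m]
    for a,b in((.006,.03),(.03,.06),(.06,.09),(.09,.13)):
        q=Q[(Q[:,2]>a)&(Q[:,2]<b)]
        if len(q)>5:
            r=cv2.minAreaRect((q[:,:2]*1000).astype(np.float32));print(" grey",a,len(q),np.array(r[0]).round(1),np.array(r[1]).round(1),round(r[2],1))
# zoomed crops
z=np.load("/tmp/scene.npz")["im"][150:290,160:340]; cv2.imwrite("pics/crop.png",cv2.resize(z,None,fx=4,fy=4,interpolation=2))
```

```text
scene orange [128. 217.] 139 zmax [0.03  0.095] topc [ 837.8 -293.5] [10.8 35.2] 68.5
scene orange [301. 254.] 491 zmax [0.026 0.124] topc [597.7 218.9] [31.1 58.8] 11.2
scene orange [240. 313.] 102 zmax [0.025 0.094] topc [842.7 186. ] [ 6.7 30.5] 53.1
scene orange [271. 330.] 1002 zmax [0.037 0.106] topc [830.8 281.2] [61.1 89.6] 0.3
scene yellow [366. 192.] 544 zmax [0.061 0.103] topc [260.5 257.6] [180.7  27.9] 80.6
scene yellow [309. 235.] 348 zmax [0.04  0.124] topc [532.8 204.3] [17.9 59.3] 8.0
scene blue [175.  82.] 1603 zmax [0.023 0.1  ] topc [ 252.8 -676.7] [227.4 164.4] 89.5
scene blue [136. 127.] 1193 zmax [0.035 0.084] topc [ 553.  -595.4] [118.8 231.8] 6.1
scene blue [206. 133.] 512 zmax [0.022 0.043] topc [ 379.1 -380.4] [ 59.  151.1] 62.3
scene blue [318. 219.] 365 zmax [0.042 0.123] topc [467.9 194.6] [25.2 58.3] 13.0
scene purple [205. 177.] 279 zmax [0.076 0.118] topc [ 582.  -199.7] [ 23.1 159.6] 5.1
scene purple [362. 191.] 380 zmax [0.072 0.118] topc [289.5 253.2] [157.2  24.9] 81.3
 grey 0.006 451 [ 569.2 -199.6] [128.8 190.8] 5.4
 grey 0.03 41 [ 564.2 -110.3]
[... 617 characters left out ...]
de blue [324. 116.] 862 zmax [0.027 0.084] topc [ 548.2 -595.5] [116.1 226.7] 6.8
side blue [423. 126.] 675 zmax [0.023 0.101] topc [ 190.7 -688.6] [ 92.1 235. ] 17.0
side blue [332. 155.] 141 zmax [0.023 0.043] topc [ 420.6 -384.9] [37.4 73.1] 29.0
side blue [218. 248.] 455 zmax [0.027 0.124] topc [466.9 194.3] [22.4 59.6] 10.4
side purple [266. 154.] 292 zmax [0.061 0.118] topc [ 576.4 -197.8] [ 17.3 155.8] 4.9
side purple [253. 295.] 575 zmax [0.098 0.118] topc [285.5 255.3] [158.7  24. ] 82.1
 grey 0.006 720 [ 626.2 -245.2] [250.1 345.4] 24.3
 grey 0.03 159 [ 661.4 -259.1] [226.9 336.3] 10.0
 grey 0.06 301 [ 567.9 -202. ] [ 91.9 188.4] 3.6
 grey 0.09 260 [ 557.9 -203.2] [ 69.3 188.1] 0.2
```

View pics/crop.png

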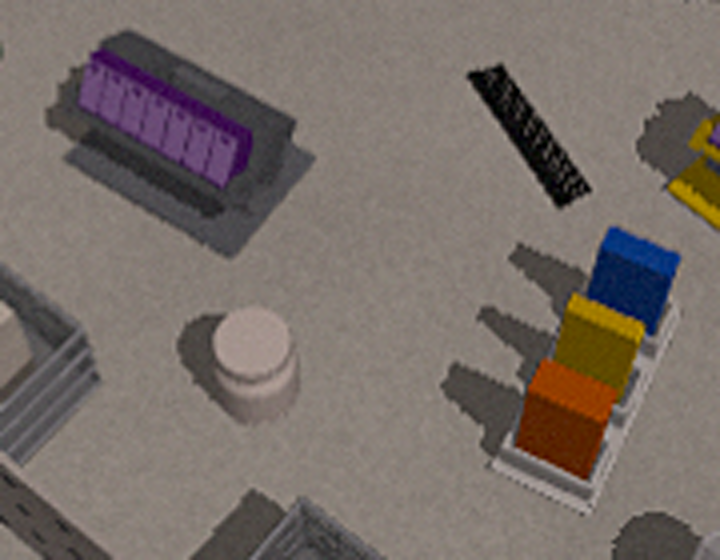

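The crop shows the grey wall on the robot side of the purple tray, so cradle x points away from the robot with a yaw of about 5°. I'll look down the slot with the wrist camera.

```bash
cat >> h.py <<'E'
from scipy.spatial.transform import Rotation as R
def Rt(yaw,tilt):  # tool y along local y at yaw, tool z tilted away along local +x by tilt (deg)
    t=np.radians(tilt); z=[np.sin(t),0,-np.cos(t)]; y=[0,1,0]
    return R.from_euler('z',yaw,degrees=True).as_matrix()@np.array([np.cross(y,z),y,z]).T
def plan(p,Rg,note=""):
    s=arm.get_state();Rc=Rm(s["ee_rot"])
    rv=R.from_matrix(Rc.T@Rg).as_rotvec(degrees=True)
    print(note,"rotvec",rv.round(2),"shift(new axes)",(Rg.T@(np.array(p)-s["eef_pos"])).round(4),"t",s["t"])
E
python3 - <<'E'
from h import *
print(np.array(arm.camera_model("wrist")["mount"]).round(3),arm.camera_model("wrist")["mtx"])
m=np.array([.565,-.2,.105]);yaw=5.2;Rg=Rt(yaw,30);sz=-Rg[:,2]
plan(m+.17*sz,Rg)
E
```

```text
[[-0.    -0.957 -0.29   0.079]
 [ 1.    -0.001  0.    -0.   ]
 [-0.    -0.29   0.957 -0.151]
 [ 0.     0.     0.     1.   ]] [[278.14640349   0.         250.93080672]
 [  0.         278.14640349 198.44725523]
 [  0.           0.           1.        ]]
 rotvec [  5.57 -29.68  20.46] shift(new axes) [-0.1981  0.3795  0.093 ] t 0.1
```

Run:
```python
from h import *
M=np.array(arm.camera_model("wrist")["mount"])
m=np.array([.565,-.2,.105]);yaw=5.2;sz=-Rt(yaw,30)[:,2]
Rg=Rt(yaw,13);p=m+.28*sz-Rg@M[:3,3];print(p);plan(p,Rg)
```

```text
[ 0.5360047  -0.20213882  0.21815518]
 rotvec [  2.46 -12.88  20.87] shift(new axes) [-0.2635  0.38    0.0768] t 0.1
```

{"name": "move_arm", "arguments": {"rows": "0.82 -4.29 6.96 0 0 0 0.0876;0.82 -4.29 6.96 0 0 0 0.0876;0.82 -4.29 6.96 0 0 0 0.0876;0 0 0 -0.0375 0.054 0.01 0.0876;0 0 0 -0.0375 0.054 0.01 0.0876;0 0 0 -0.0375 0.054 0.01 0.0876;0 0 0 -0.0375 0.054 0.01 0.0876;0 0 0 -0.0375 0.054 0.01 0.0876"}}

```text
t: 1.1
eef_pos: [0.4569, -0.3347, 0.2281]
ee_rot: [-3.14, 0.228, -3.051]
force: [1.2, -0.2, 0.6]
width: 0.0878
gripper_force: 0.0
```

{"name": "move_arm", "arguments": {"rows": "0 0 0 -0.0375 0.055 0.013 0.0876;0 0 0 -0.0375 0.055 0.013 0.0876;0 0 0 0 0 0 0.0876;0 0 0 0 0 0 0.0876"}}

```text
t: 1.6
eef_pos: [0.5194, -0.2286, 0.22]
ee_rot: [-3.14, 0.227, -3.049]
force: [0.3, -0.7, 0.1]
width: 0.0877
gripper_force: 0.0
```

Run:
```python
from h import *
im,d,P,T=grab("wrist"); np.savez("/tmp/w1.npz",im=im,P=P,d=d); cv2.imwrite("pics/w1.png",cv2.resize(im,None,fx=1.5,fy=1.5)); s=arm.get_state();print(s["t"],s["eef_pos"],T[:3,3])
```

```text
1.65 [ 0.51913377 -0.22938616  0.22009368] [ 0.40935503 -0.23912666  0.3494039 ]
```

View pics/w1.png

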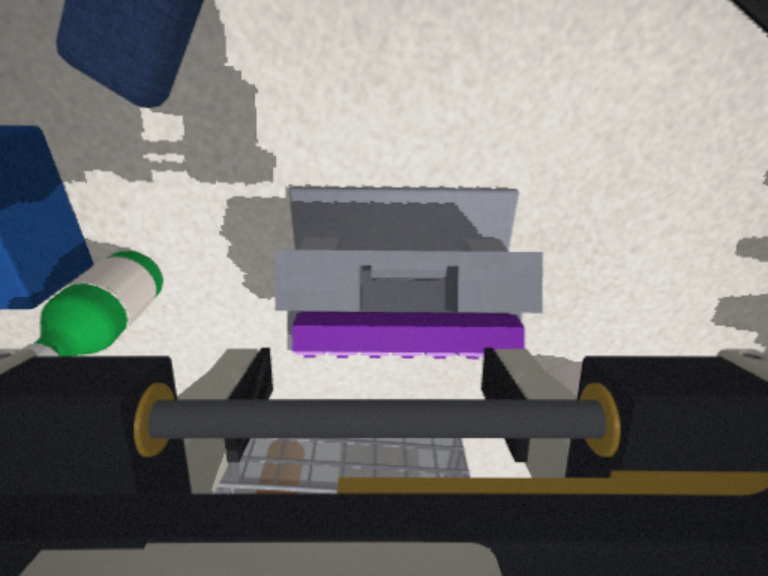

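The wrist view shows the gap as a recess at (360–458, 265–312), with the purple tray just below it at rows 312–353. The lotion bottle is well to the left, and the fingers are clear. Next I'll extract the profile across the gap.

Run:
```python
from h import *
z=np.load("/tmp/w1.npz");im,P=z["im"],z["P"]
hsv=cv2.cvtColor(im,cv2.COLOR_BGR2HSV).astype(int)
pm=(hsv[...,0]>125)&(hsv[...,0]<160)&(hsv[...,1]>100)
Q=P[pm];Q=Q[(Q[:,2]>.1)]
r=cv2.minAreaRect((Q[:,:2]*1000).astype(np.float32));print("purple top",r,np.percentile(Q[:,2],[2,50,98]))
A=np.polyfit(*[np.array([[np.median(P[:,c][pm[:,c]&(P[:,c,2]>.1)][:,k]) for c in range(200,345)]]).ravel() for k in(1,0)],1);print("yaw",np.degrees(np.arctan(-A[0])))
g=(P[...,2]>.085)&(P[...,0]<.7)&(abs(P[...,1]+.2)<.11)&~pm
g[230:]=0
r=cv2.minAreaRect((P[g][:,:2]*1000).astype(np.float32));print("wall top",r)
yaw=5.2;ex=R.from_euler('z',yaw,degrees=True).as_matrix()
S=Rt(yaw,30);sx=-S[:,0]*1; sz=-S[:,2]; ey=S[:,1]
# tool x=-(cos30 x+.5 z) -> slot x = -tool x
m0=np.array([.565,-.2,.105])
for c in(255,273,295,220):
  print("col",c)
  for v in range(164,242,2 if c==273 else 4):
    q=P[v,c]-m0; print(v,im[v,c],"xs %.1f y %.1f zs %.1f"%tuple(1000*np.array([q@sx,q@ey,q@sz])),"Z %.1f"%(P[v,c,2]*1e3))
# gap y limits at row 195
for v in(185,195):print([ (c,round(float((P[v,c]-m0)@ey*1e3),1),round(float((P[v,c]-m0)@sz*1e3),1)) for c in range(230,318,3)])
```

```text
purple top ((527.74755859375, -216.62179565429688), (131.2936553955078, 177.6192626953125), 5.397563934326172) [0.10121581 0.11343962 0.3063242 ]
yaw 5.418156085398641
wall top ((549.15380859375, -204.68896484375), (56.267208099365234, 184.63687133789062), 5.199288845062256)
col 255
164 [93 86 84] xs -61.4 y -19.8 zs -74.6 Z 9.7
168 [141 134 132] xs -47.4 y -20.9 zs 3.2 Z 84.1
172 [142 132 131] xs -43.2 y -20.9 zs 3.4 Z 86.3
176 [142 130 131] xs -39.1 y -20.9 zs 3.5 Z 88.5
180 [130 123 121] xs -35.1 y -20.9 zs 1.4 Z 88.7
184 [132 124 122] xs -31.2 y -20.8 zs -2.3 Z 87.5
188 [96 91 89] xs -28.9 y -20.1 zs -51.0 Z 46.3
192 [95 88 89] xs -24.0 y -20.1 zs -52.5 Z 47.5
196 [94 90 87] xs -19.1 y -20.1 zs -51.8 Z 50.6
200 [94 90 85] xs -14.1 y -20.1 zs -52.1 Z 52.8
204 [96 93 89] xs -9.2 y -20.1 zs -51.5 Z 55.8
208 [74 19 53] xs -4.8 y -20.3 zs -36.0 Z 71.4
212 [87 21 62] xs -1.5 y -20.7 zs -5.7 Z 99.3
216 [93 27 68] xs 2.4 y -20.8 zs 1.4 Z 107.4
220 [172  56 131] xs 6.3 y -20.8 zs 3.8 Z 111.5
224 [173  55 129] xs 10.5 y -20.8 zs 3.4 Z 113.2
228 [171  54 129] xs 14.6 y -20.8 zs 4.1 Z 115.8

[... 4401 characters left out ...]
02, 30.2, -10.3), (305, 30.9, 2.9), (308, 33.8, 3.7), (311, 37.0, 3.4), (314, 40.1, 3.2), (317, 43.6, 1.4)]
[(230, -46.6, 4.4), (233, -43.5, 4.6), (236, -40.4, 5.2), (239, -37.7, -4.6), (242, -36.1, -52.4), (245, -32.4, -51.5), (248, -28.7, -52.5), (251, -25.0, -50.2), (254, -21.3, -51.4), (257, -17.6, -51.9), (260, -14.0, -50.7), (263, -10.3, -50.3), (266, -6.6, -51.1), (269, -2.9, -51.4), (272, 0.8, -51.7), (275, 4.5, -51.5), (278, 8.2, -51.7), (281, 11.9, -51.9), (284, 15.6, -51.3), (287, 19.2, -50.8), (290, 22.7, -49.3), (293, 26.8, -52.7), (296, 30.2, -50.8), (299, 29.9, -27.2), (302, 30.5, -11.7), (305, 30.8, 3.2), (308, 33.9, 3.2), (311, 36.8, 4.1), (314, 40.1, 3.4), (317, 43.1, 3.9)]
```

The gap measures about 25.5 mm, so the thick (orange) spacer should fit. Next I'll view it from above, ready for the grasp.

Run:
```python
from h import *
plan([.598,.219,.205],Rt(10.6,0))
```

```text
rotvec [-0.68 12.99 -5.38] shift(new axes) [-0.16    0.4262  0.0151] t 1.65
```

{"name": "move_arm", "arguments": {"rows": "-0.3 6.5 -2.7 0 0 0 0.0876;-0.3 6.5 -2.7 0 0 0 0.0876;0 0 0 -0.02 0.055 0 0.0876;0 0 0 -0.02 0.055 0 0.0876;0 0 0 -0.02 0.055 0 0.0876;0 0 0 -0.02 0.055 0 0.0876;0 0 0 -0.02 0.055 0 0.0876;0 0 0 -0.02 0.055 0 0.0876"}}

```text
t: 2.65
eef_pos: [0.5772, 0.1174, 0.22]
ee_rot: [-3.14, 0.0, -2.959]
force: [0.1, -0.3, -0.3]
width: 0.0874
gripper_force: 0.0
```

{"name": "move_arm", "arguments": {"rows": "0 0 0 -0.02 0.05 0.01 0.0876;0 0 0 -0.02 0.046 0.005 0.0876;0 0 0 0 0 0 0.0876;0 0 0 0 0 0 0.0876"}}

```text
t: 3.15
eef_pos: [0.5986, 0.2176, 0.2042]
ee_rot: [-3.14, -0.001, -2.958]
force: [-0.7, 0.5, 0.3]
width: 0.0876
gripper_force: 0.0
```

Run:
```python
from h import *
im,d,P,T=grab("wrist"); np.savez("/tmp/w2.npz",im=im,P=P); cv2.imwrite("pics/w2.png",im)
hsv=cv2.cvtColor(im,cv2.COLOR_BGR2HSV).astype(int)
for n,lo,hi in(("orange",4,16),("yellow",20,32),("blue",100,122)):
    m=(hsv[...,0]>=lo)&(hsv[...,0]<=hi)&(hsv[...,1]>110)&(abs(P[...,2]-.121)<.006)
    r=cv2.minAreaRect((P[m][:,:2]*1000).astype(np.float32));print(n,m.sum(),np.median(P[m][:,2]),r)
g=(hsv[...,1]<50)&(abs(P[...,2]-.032)<.005)&(hsv[...,2]>110)
if g.sum()>20: print("rackrim",g.sum(),cv2.minAreaRect((P[g][:,:2]*1000).astype(np.float32)))
plan([.598,.219,.205],Rt(10.6,0))
```

```text
orange 2231 0.1216991830893274 ((597.2228393554688, 217.5544891357422), (30.094749450683594, 59.360618591308594), 11.109614372253418)
yellow 1446 0.12177438892554786 ((531.7418823242188, 203.21961975097656), (15.105072975158691, 59.59810256958008), 10.51119327545166)
blue 2858 0.1217757715038077 ((466.0480041503906, 192.81373596191406), (22.769733428955078, 59.55006408691406), 10.475817680358887)
rackrim 2249 ((648.8270263671875, 205.5905303955078), (318.6651611328125, 325.2894287109375), 49.35907745361328)
 rotvec [-0.1  -0.01 -0.1 ] shift(new axes) [ 0.0003  0.0017 -0.0004] t 3.2
```

View pics/w2.png

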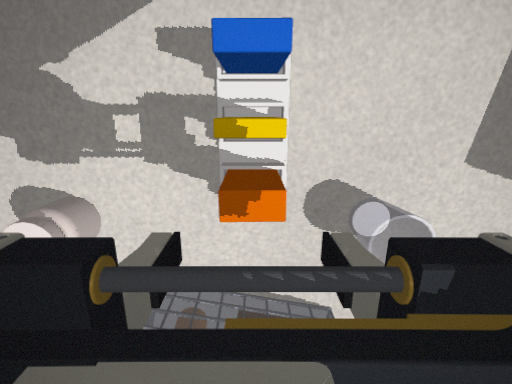

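The orange spacer is directly between the fingers at (252,200), and the cup and jar are clear of the approach. I'll descend and grip it.

{"name": "move_arm", "arguments": {"rows": "0 0 0 0.0014 0 0.04 0.0876;0 0 0 0 0 0.04 0.0876;0 0 0 0 0 0.0365 0.0876;0 0 0 0 0 0 0.05;0 0 0 0 0 0 0.05;0 0 0 0 0 0 0.05;0 0 0 0 0 0 0.05;0 0 0 0 0 0 0.05", "squeeze": 45}}

```text
t: 4.2
eef_pos: [0.5981, 0.2191, 0.0901]
ee_rot: [-3.141, 0.003, -2.956]
force: [0.1, -1.2, 7.6]
width: 0.0596
gripper_force: 44.9
```

{"name": "move_arm", "arguments": {"rows": "0 0 0 0 0 -0.02 0.05;0 0 0 0 0 -0.05 0.05;0 0 0 0 0 -0.06 0.05;0 0 0 0 0 0 0.05"}}

```text
t: 4.7
eef_pos: [0.5994, 0.2203, 0.2245]
ee_rot: [3.14, 0.01, -2.955]
force: [0.5, 0.7, -2.0]
width: 0.0596
gripper_force: 45.0
```

Run:
```python
from h import *
m=np.array([.5593,-.2040,.1054]);Rg=Rt(5.3,30);sx=-Rg[:,0];sz=-Rg[:,2]
s=arm.get_state();print(s["eef_pos"],s["force"],s["width"])
plan(m-.0098*sx+.114*sz,Rg)
```

```text
[0.59938665 0.22030062 0.22451869] [ 0.53952256  0.69109474 -1.96087898] 0.05961592581908166
 rotvec [  1.53 -29.41   5.2 ] shift(new axes) [ 0.1379 -0.4188 -0.0504] t 4.7
```

{"name": "move_arm", "arguments": {"rows": "0.5 -9.8 1.7 0 0 0 0.05;0.5 -9.8 1.7 0 0 0 0.05;0.5 -9.8 1.7 0 0 0 0.05;0 0 0 0 -0.05 -0.02 0.05;0 0 0 0.01 -0.055 -0.015 0.05;0 0 0 0.02 -0.055 -0.0154 0.05;0 0 0 0.02 -0.055 0 0.05;0 0 0 0.02 -0.055 0 0.05"}}

```text
t: 5.7
eef_pos: [0.5464, -0.0701, 0.2455]
ee_rot: [-3.113, 0.459, -3.042]
force: [1.1, -0.0, -1.0]
width: 0.0602
gripper_force: 45.0
```

{"name": "move_arm", "arguments": {"rows": "0 0 0 0.02 -0.055 0 0.05;0 0 0 0.02 -0.05 0 0.05;0 0 0 0.0279 -0.0438 0 0.05;0 0 0 0 0 0 0.05;0 0 0 0 0 0 0.05"}}

```text
t: 6.32
eef_pos: [0.4996, -0.2232, 0.2194]
ee_rot: [-3.113, 0.458, -3.044]
force: [-0.2, -0.9, -1.8]
width: 0.0595
gripper_force: 45.0
```

Run:
```python
from h import *
m=np.array([.5593,-.2040,.1054]);Rg=Rt(5.3,30);sx=-Rg[:,0];sz=-Rg[:,2]
plan(m-.0098*sx+.114*sz,Rg)
s=arm.get_state();Rc=Rm(s["ee_rot"])
im,d,P,T=grab("wrist"); cv2.imwrite("pics/w3.png",im)
L=(P-s["eef_pos"])@Rc*1000   # tool frame mm
hsv=cv2.cvtColor(im,cv2.COLOR_BGR2HSV).astype(int)
o=(hsv[...,0]>=4)&(hsv[...,0]<=16)&(hsv[...,1]>110)&(d<.3)
q=L[o];top=q[q[:,2]<np.percentile(q[:,2],2)+6]
print("orange z",np.percentile(q[:,2],[2,98]),"top box",cv2.minAreaRect(top[:,:2].astype(np.float32)))
f=q[q[:,2]>np.percentile(q[:,2],2)+15]
print("front face x slope", np.polyfit(f[:,2],f[:,0],1), "y range",np.percentile(f[:,1],[1,99]))
pm=(hsv[...,0]>125)&(hsv[...,0]<160)&(hsv[...,1]>100)
if pm.sum()>30:
  w=L[pm];print("purple y",np.percentile(w[:,1],[1,99]),"x",np.percentile(w[:,0],[1,99]),"z",np.percentile(w[:,2],[1,50]))
```

```text
rotvec [-1.54 -3.75  0.29] shift(new axes) [0.0138 0.0136 0.0153] t 6.325
orange z [nan nan] top box ((0.0, 0.0), (0.0, 0.0), 0.0)Traceback (most recent call last):
  File "<stdin>", line 12, in <module>
    raise TypeError("expected non-empty vector for x")
TypeError: expected non-empty vector for x
```

View pics/w3.png

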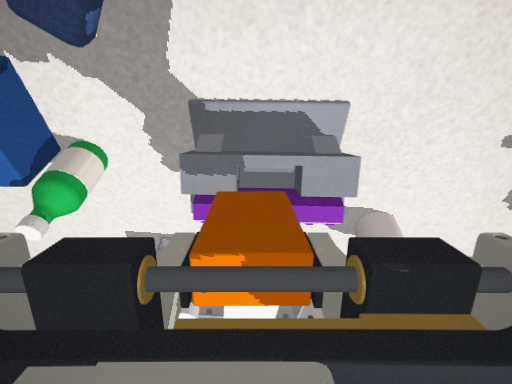

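The wrist view shows the orange spacer held straight between the fingers, spanning columns 193–312 at the top and 207–298 at the foot. It sits just beyond the gap at (240–300, 170–190). I'll correct the remaining orientation and position error.

{"name": "move_arm", "arguments": {"rows": "-1.5 -3.75 0.3 0 0 0 0.05;0 0 0 0.0138 0.013 0.005 0.05;0 0 0 0 0 0 0.05;0 0 0 0 0 0 0.05"}}

```text
t: 6.88
eef_pos: [0.4903, -0.21, 0.2091]
ee_rot: [-3.14, 0.525, -3.045]
force: [0.0, -0.2, -0.6]
width: 0.0597
gripper_force: 45.0
```

```bash
cat >> h.py <<'E'
def chk(foot,dx,m=np.array([.5593,-.2045,.1054])):
    Rg=Rt(5.3,30);sx=-Rg[:,0];sz=-Rg[:,2]
    s=arm.get_state();q=s["eef_pos"]-m;print("slot x y z TCP",(np.array([q@sx,q@Rg[:,1],q@sz])*1e3).round(1),"F slot",(np.array([sx,Rg[:,1],sz])@s["force"]).round(1),"M",s["moment"].round(2))
    plan(m+dx*sx+(.084+foot)*sz,Rg)
E
python3 -c "
from h import *
chk(0.02,-.0098)
im,d,P,T=grab('scene');cv2.imwrite('pics/s3.png',cv2.resize(im[120:240,130:290],None,fx=4.5,fy=4.5,interpolation=2))"
```

```text
slot x y z TCP [ -8.1   0.9 124.4] F slot [-0.3 -0.2 -0.5] M [-0.21  1.73 -0.05]
 rotvec [0.03 0.07 0.22] shift(new axes) [ 0.0017 -0.0009  0.0204] t 6.875
```

{"name": "move_arm", "arguments": {"rows": "0 0 0 0.0017 -0.0009 0.02 0.05;0 0 0 0 0 0.015 0.05;0 0 0 0 0 0.008 0.05;0 0 0 0 0 0.005 0.05;0 0 0 0 0 0.004 0.05;0 0 0 0 0 0 0.05"}}

```text
t: 7.68
eef_pos: [0.5142, -0.2096, 0.1627]
ee_rot: [-3.141, 0.525, -3.048]
force: [1.2, -0.3, -1.5]
width: 0.0597
gripper_force: 45.0
```

```bash
python3 -c "
from h import *
chk(-.055,-.0098)"
```

```text
slot x y z TCP [-10.7  -0.9  72.3] F slot [ 0.3 -0.4 -1.8] M [-0.22  1.42 -0.22]
 rotvec [-0.02  0.06  0.06] shift(new axes) [-0.0009  0.0009  0.0433] t 7.675
```

{"name": "move_arm", "arguments": {"rows": "0 0 0 -0.0005 0.0005 0.004 0.05;0 0 0 0 0 0.004 0.05;0 0 0 0 0 0.004 0.05;0 0 0 0 0 0.003 0.05;0 0 0 0 0 0 0.05"}}

```text
t: 8.3
eef_pos: [0.522, -0.2082, 0.1493]
ee_rot: [-3.141, 0.524, -3.048]
force: [3.5, -0.6, -4.8]
width: 0.0598
gripper_force: 45.0
```

```bash
python3 -c "
from h import *
chk(-.055,-.0098)"
```

```text
slot x y z TCP [-10.5  -0.2  56.8] F slot [ 0.6 -0.9 -5.9] M [-0.54  1.34 -0.46]
 rotvec [-0.    0.01  0.06] shift(new axes) [-0.0007  0.0002  0.0278] t 8.3
```

{"name": "move_arm", "arguments": {"rows": "0 0 0 -0.0004 0 0.004 0.05;0 0 0 0 0 0.004 0.05;0 0 0 0 0 0.004 0.05"}}

```text
t: 8.68
eef_pos: [0.528, -0.2076, 0.1392]
ee_rot: [-3.141, 0.524, -3.048]
force: [-3.5, 0.2, 2.6]
width: 0.0598
gripper_force: 45.0
```

```bash
python3 -c "
from h import *
chk(-.055,-.0098)"
```

```text
slot x y z TCP [-10.3  -0.2  45. ] F slot [-1.8  0.6  4. ] M [-0.04  2.15 -0.17]
 rotvec [-0.    0.    0.07] shift(new axes) [-0.0005  0.0002  0.016 ] t 8.675
```

{"name": "move_arm", "arguments": {"rows": "0 0 0 -0.0003 0 0.004 0.05;0 0 0 0 0 0.004 0.05;0 0 0 0 0 0.004 0.05;0 0 0 0 0 0.003 0.05"}}

```text
t: 9.18
eef_pos: [0.5356, -0.2069, 0.1262]
ee_rot: [-3.141, 0.523, -3.048]
force: [-3.2, -0.6, 1.4]
width: 0.06
gripper_force: 45.0
```

```bash
python3 -c "
from h import *
chk(-.055,-.0098)"
```

```text
slot x y z TCP [-10.2  -0.2  29.9] F slot [-2.2 -0.3  2.8] M [-0.11  2.62 -0.05]
 rotvec [ 0.   -0.02  0.07] shift(new axes) [-0.0004  0.0002  0.0009] t 9.175
```

Nearly home. I'll press 3 mm more to seat it.

{"name": "move_arm", "arguments": {"rows": "0 0 0 0 0 0.002 0.05;0 0 0 0 0 0.0015 0.05;0 0 0 0 0 0 0.05"}}

```text
t: 9.55
eef_pos: [0.5366, -0.2068, 0.1249]
ee_rot: [-3.141, 0.524, -3.047]
force: [-17.8, 3.6, 21.4]
width: 0.0598
gripper_force: 45.0
```

```bash
python3 -c "
from h import *
chk(-.055,-.0098)"
```

```text
slot x y z TCP [-10.   -0.2  28.3] F slot [-4.4  5.2 27.3] M [1.02 3.98 0.64]
 rotvec [0.   0.04 0.1 ] shift(new axes) [-0.0002  0.0002 -0.0007] t 9.55
```

Force jumped to 27 N, so it is on the floor. I'll release and retreat along the slot.

{"name": "move_arm", "arguments": {"rows": "0 0 0 0 0 -0.001 0.06;0 0 0 0 0 0 0.085;0 0 0 0 0 0 0.085;0 0 0 0 0 0 0.085;0 0 0 0 0 -0.02 0.085;0 0 0 0 0 -0.05 0.085;0 0 0 0 0 -0.05 0.085;0 0 0 0 0 0 0.085"}}

```text
t: 10.55
eef_pos: [0.4779, -0.2129, 0.233]
ee_rot: [-3.138, 0.531, -3.046]
force: [0.9, -0.3, 0.2]
width: 0.085
gripper_force: 0.0
```

{"name": "move_arm", "arguments": {"rows": "0 8.5 0 0 0 0 0.085;0 8.5 0 0.02 0 -0.02 0.085;0 0 0 0.04 0 -0.02 0.085;0 0 0 0 0 0 0.085;0 0 0 0 0 0 0.085"}}

```text
t: 11.18
eef_pos: [0.4084, -0.2188, 0.2498]
ee_rot: [-3.141, 0.227, -3.048]
force: [0.6, -1.0, -0.5]
width: 0.0848
gripper_force: 0.0
```

Run:
```python
from h import *
im,d,P,T=grab("wrist"); cv2.imwrite("pics/w4.png",cv2.resize(im,None,fx=1.5,fy=1.5))
m0=np.array([.5593,-.2040,.1054]);S=Rt(5.3,30)
B=np.array([-S[:,0],S[:,1],-S[:,2]])
L=(P-m0)@B.T*1000
hsv=cv2.cvtColor(im,cv2.COLOR_BGR2HSV).astype(int)
o=(hsv[...,0]>=4)&(hsv[...,0]<=16)&(hsv[...,1]>110)&(d<.4)&(d>0)&(L[...,2]>5)&(L[...,2]<80)
q=L[o];zt=np.percentile(q[:,2],97);print("orange top",zt,"n",len(q))
t=q[q[:,2]>zt-5];print("top x",np.percentile(t[:,0],[1,99]),"y",np.percentile(t[:,1],[1,99]))
f=q[(q[:,2]<zt-10)];print("face",np.polyfit(f[:,2],f[:,0],1) if len(f)>50 else len(f))
p=(hsv[...,0]>125)&(hsv[...,0]<160)&(hsv[...,1]>100)&(abs(L[...,2])<2.5)
w=L[p];print("purple x",np.percentile(w[:,0],[1,50,99]),"n",len(w))
for c in(180,190,330):
  print(c,[(v,L[v,c].round(1).tolist()) for v in range(150,260) if p[v,c]][::6])
```

```text
orange top 61.17601600042004 n 868
top x [-25.91524356 -17.0312725 ] y [-31.16867439  27.44518793]
face [ 3.98120494e-04 -2.56602781e+01]Traceback (most recent call last):
  File "<stdin>", line 12, in <module>
    return _quantile_unchecked(
        a, q, axis, out, overwrite_input, method, keepdims, weights)
    return _ureduce(a,
                    func=_quantile_ureduce_func,
    ...<5 lines>...
                    overwrite_input=overwrite_input,
                    method=method)
    r = func(a, **kwargs)
    result = _quantile(arr,
                       quantiles=q,
    ...<2 lines>...
                       out=out,
                       weights=wgt)
    slices_having_nans = np.isnan(arr[-1, ...])
                                  ~~~^^^^^^^^^
IndexError: index -1 is out of bounds for axis 0 with size 0
```

View pics/w4.png

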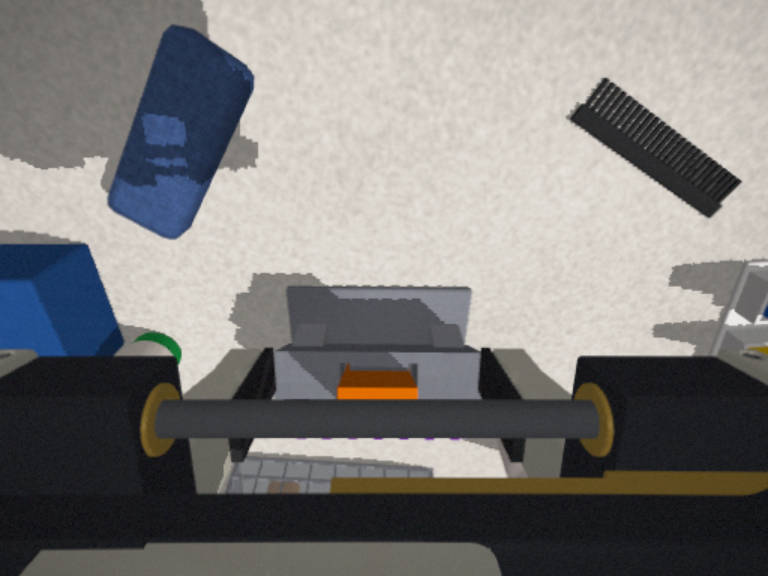

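The wrist view shows the orange spacer seated in the gap at (378,383), flat against the wall, with its top 61 mm above the mouth. The bar hides the tray, so I'll compare its shift in the fixed cameras before and after.

Run:
```python
from h import *
m0=np.array([.5593,-.2040,.1054]);S=Rt(5.3,30);B=np.array([-S[:,0],S[:,1],-S[:,2]])
for n in("scene","side"):
    z=np.load(f"/tmp/{n}.npz")
    im,d,P,T=grab(n)
    for a,b in((z["im"],z["P"]),(im,P)):
        h=cv2.cvtColor(a,cv2.COLOR_BGR2HSV).astype(int);L=(b-m0)@B.T*1000
        p=(h[...,0]>125)&(h[...,0]<160)&(h[...,1]>90)&(abs(L[...,1])<85)&(abs(L[...,0])<60)
        w=L[p];fr=w[(w[:,2]>-40)&(w[:,2]<-8)&(w[:,0]>15)];tp=w[w[:,2]>-2]
        print(n,len(w),"front x",np.median(fr[:,0]) if len(fr) else None,len(fr),"top x",np.percentile(tp[:,0],[5,50,95]).round(1))
        h2=(h[...,0]>=4)&(h[...,0]<=16)&(h[...,1]>110)&(np.linalg.norm(L,axis=-1)<90)
        if h2.sum()>20:
            q=L[h2];print("  orange z98",np.percentile(q[:,2],98).round(1),"y",np.percentile(q[:,1],[2,98]).round(1))
```

```text
scene 611 front x 30.30492732329767 269 top x [12.5 21.4 29. ]
scene 760 front x 34.25462881467385 290 top x [-40.4  20.4  52.2]
  orange z98 59.3 y [-27.4  30.8]
side 309 front x 21.458517831938767 19 top x [11.4 18.6 27.7]
side 308 front x 23.7540573960972 23 top x [-4.2 22.9 30.8]
  orange z98 62.0 y [-55.8  31.6]
```

Tray front moved from 30.3 to 34.3 mm, about 4 mm back, which is the expected snug fit. The other two spacers were never touched. Handing in.

```bash
python3 -c "
from station import arm
print(arm.job_done())"
```

```text
the job is handed in; nothing more can be done
None
```

The thick orange spacer is fully home in the gap and let go, holding the tray about 4 mm back; the thin and mid spacers were never moved from the rack, and the job is handed in (the hand-in returned no verdict).

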